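# Stack the disc cases and close the stop

### The job

In the stone workshop, lift the blue and the orange disc case off the sloping rack and build up the column on the tray: first the blue case flat on the grey case, then the orange case flat on the blue one, each set down gently (not dropped), lid up, long sides parallel and edges flush with the case below. Then slide the yellow stop along the tray until the bottom case is held snug between stop and fence, with the column still square. Leave the stone offcut, the water bottle and the hammer where they are.

Things in the scene. Friction and masses are not known exactly. Their poses are not given: they have to be found in the camera images.
- rack: Fixed sloping rack with a wooden deck 155 mm long and 250 mm wide on steel legs; its yaw varies. Origin on the bench under the deck's centre. The deck top passes 75 mm above the origin and rises along +x (away from the robot) at 35 degrees (0.61 rad); its low edge has an aluminium lip 18 mm high, on which the two cases rest, side by side 110 mm apart in y, one in each bay (which is where varies).
- tray: Fixed grey tray plate 170 (x) by 320 (y) by 12 mm; origin at the centre of its underside, so its top is at z = 12 mm; its yaw varies. A steel fence, 35 mm high above the tray top, runs along x at the +y end, its inner face at y = 130 mm. The yellow stop slides along y towards the fence.
- grey_case: Grey closed plastic case, 120 (x) by 56 (y) by 50 mm high, about 0.4 kg, loose, flat on the tray, long side along the fence and 2 to 10 mm short of it. Origin at the centre of its underside.
- blue_case: Blue closed plastic case, 120 (x) by 56 (y) by 44 mm high, about 0.25 kg, lying on the rack's deck, long side up the slope. Origin at the centre of its underside, z out of its lid (which bears a blank paper label).
- orange_case: Orange closed plastic case, 120 (x) by 56 (y) by 40 mm high, about 0.22 kg, lying on the rack's deck, long side up the slope. Origin at the centre of its underside, z out of its lid (which bears a blank paper label).
- fence_face (a point): Middle of the fence's inner face, at the tray's top; axes as the tray's.
- stop_face (a point): Middle of the front (+y) face of the yellow stop, 1 mm below the foot of its face plate, at the tray's top; axes as the tray's. The face plate is 90 mm wide (x), and stands to 35 mm above the tray.
- stop_grip (a point): Grip point in the stop's upright black handle, 85 mm behind (-y of) the stop's face and 58 mm above the tray top. The handle is 26 (x) by 18 mm (y) and reaches from 18 to 75 mm above the tray top.
- stop (a joint): Travel of the stop (m) along the tray's +y: 0 at the far end, with its face at tray y = -50 mm; 0.124 when the 56 mm case is held against the fence. It moves with about 2 N of friction and stays where it is left.
- offcut: White marble offcut 100 by 70 by 50 mm, standing by. Origin at the centre of its underside.
- water: Water bottle, 64 mm across, 170 mm high, standing by. Origin at the centre of its underside.
- hammer: Hammer lying by, about 0.25 m long. Origin under it.
Things that resemble listed ones, but are neither listed nor needed, are in the scene too. Of the things that look like the orange_case, the smallest one is meant.

How it is judged:
By the outcome, as a careful person would: the job done as asked, in the order asked, and still so for the second after the job is handed in, with the robot touching nothing.
It also fails if it takes over 72 s, if anything falls off the work surface, if the arm or the gripper's body presses on something with over 40 N, if the wrist force passes 120 N, or if a joint passes its speed limit or range.

### The arm

A 6-joint arm with a two-finger parallel gripper is mounted at the origin on the work surface. World frame = base frame: x ahead of the robot, y to its left, z up, the work surface at z = 0. Lengths are in m, angles in rad, forces in N, time in s.
With the tool pointing down it reaches from about 0.25 to 0.725 m from the base axis. Payload 9.7 kg.
Tool frame: the origin (TCP) lies at the very end of the fingers, on their centre line; the grasp point (between the pads) lies 19 mm behind it; z points along the fingers, y is the line along which they close (so a half turn about z gives the same grasp; the last joint's range is limited). The gripper opens to 85 mm and grips with 20 to 120 N. Pads are 22 mm wide; open, the fingers measure 114 mm over their backs; the gripper's body (76 mm by 85 mm) begins 54 mm behind the grasp point. The pads swing forward as they close: fully open they stand 13 mm farther back than shut.
Start: joints at [-1.165, 0.087, 0.176, 1.66, 0, 1.571], TCP at [0.217, -0.505, 0.231] pointing down, gripper open.
Joint ranges: [-3.13, 3.13], [-0.85, 1.81], [-1.15, 1.24], [-2.2, 2.28], [-1.44, 1.52], [-3.14, 3.14]. Speed limits (rad/s): [2.22, 2.22, 2.57, 3.14, 3.14, 3.14].

### API

Orientations are given as a unit quaternion [w, x, y, z].
In Python, from rig import bot gives the robot as it stands.
- The arm moves only by the tool carry_out, never from a script. Its argument "rows" is text: rows parted by semicolons, each of 4 numbers parted by spaces: the shift along the tool's x, y, z in cm, then the turn about the tool's z in degrees. In form: dx dy dz turn; .... A call has 1 to 20 rows; each row shifts and turns the commanded pose from where the row before left it, along the tool's axes as they then stand; what a row does not reach is not made up. A row lasts 1/10 s, in which the tool goes at most 50 mm and 8.59 degrees, less where a joint would pass 70% of its speed; a pose out of reach is approached as far as the arm can. A call is refused whole if a number of a shift passes 5 or a number of a turn 8.59, either way. A call with a gripper value outside its range is refused whole. "claw" is the closure, from 0 (fully open) to 1 (shut), set as the call begins (left out, the last holds). The fingers move at their own pace and stop on an object; the grip force is fixed at half the most. Time passes only in rows, so rows that do not move let the fingers close. It gives the time, the measured TCP pose, the force, the opening and the grip force at its end, in the units of the state.
- bot.get_state(): the state, without advancing time (a new reading comes with each control period).
- bot.snapshot(name): name is "scene" or "top"; returns the picture (384x512x3 uint8, blue, green, red); there is no depth.
- bot.get_calibration(name): a dict with "fov_y" (degrees; the focal length in pixels is half the picture's height over the tangent of half this angle, whatever the lens; pixels are square), "cx", "cy" (the principal point, pixels), "D" ([k1, k2, p1, p2, k3] as OpenCV has them; the pictures are not rectified), "position" and "attitude" of the camera in the world. Camera axes: x right, y down, z forward; pixel columns grow to the right and rows downward; lengths in m; the calibration is good to about 2 mm. A picture is of the moment at which its call begins. get_calibration takes no time and is no camera call.
- bot.close_job(): hands the job in; it is judged then, once.
The state is a dict: "t": time; "joint_pos": joint angles; "joint_velocities": joint speeds; "tau": joint torques, N m; "ee_pos": TCP position; "ee_rot": TCP orientation; "contact_force": force on the tool from outside, world axes, zero at the start; "ft_torque": the same for the moment, N m; "gripper_width": finger opening in m; "finger_force": force on a finger pad.
Only numpy, scipy, OpenCV 4.12 (cv2) and the standard library are available. Lean on these libraries where they do the work, as an engineer would, in place of code of your own. Each camera call takes 0.05 s, during which the arm holds its last target. There are 200 camera calls.

## Working session

There is one attempt and no reset: what is moved stays moved. The work goes in short steps, Python scripts to look and compute and a tool call to move; the robot and the scene stay as the last step left them, time stands still between calls to the robot, and variables do not carry over. Pictures are saved under pics/ and viewed, at most 12 in all, crops included, and the job is handed in when it is done.

Besides the shell and the picture viewer there is one more tool, called after "Emit:" in YAML: its name, and indented under it one key for each argument. carry_out: Moves the arm, as the interface text tells. Its arguments: {"type":"object","properties":{"rows":{"type":"string"},"claw":{"type":"number"}},"required":["rows"]}

```bash
ls; mkdir -p pics
python3 - <<'E'
from rig import bot
import cv2
for n in("scene","top"):
    cv2.imwrite(f"pics/{n}0.png",bot.snapshot(n)); print(n,bot.get_calibration(n))
print(bot.get_state())
E
```

```text
pics
scene {'fov_y': 45.00706544524653, 'cx': 257.14035186716416, 'cy': 182.00835367750912, 'D': array([-0.07042451,  0.        ,  0.        ,  0.        ,  0.        ]), 'position': array([ 1.14925397, -0.02504167,  1.03835086]), 'attitude': array([-0.23079384,  0.7219513 ,  0.62403744, -0.18999422])}
top {'fov_y': 50.87659097441506, 'cx': 250.39714217164598, 'cy': 192.15390121217342, 'D': array([-0.00748758,  0.        ,  0.        ,  0.        ,  0.        ]), 'position': array([0.37402224, 0.04923995, 1.12020257]), 'attitude': array([ 0.04770888, -0.70141671,  0.710351  , -0.03376257])}
{'t': 0.1, 'joint_pos': array([-1.16499880e+00,  8.73849222e-02,  1.75225313e-01,  1.65978597e+00,
       -1.61674133e-05,  1.57080473e+00]), 'joint_velocities': array([ 0.00112692, -0.00061071,  0.00208441,  0.00137048,  0.0007296 ,
       -0.00211165]), 'tau': array([ 1.28033429e-03, -5.21561444e+01,  4.65654230e+01,  1.60429819e-02,
        7.76960201e-05,  4.44161145e-06]), 'ee_pos': array([ 0.21703146, -0.50515427,  0.23067117]), 'ee_rot': array([-5.61209294e-04,  9.79487250e-01,  2.01505329e-01, -1.23712887e-04]), 'contact_force': array([-0.87126228, -0.61330735, -0.56921028]), 'ft_torque': array([-0.04049643, -0.00761828, -0.02295626]), 'finger_force': 0.0, 'gripper_width': 0.08513609468212344}
```

View pics/scene0.png

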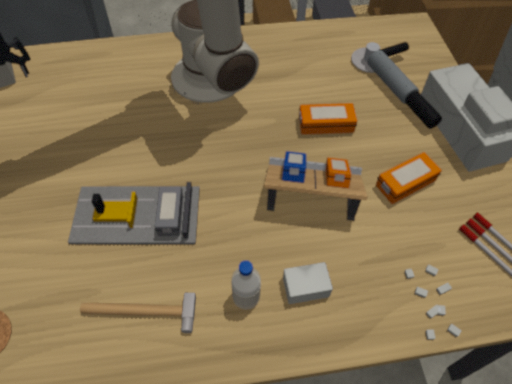

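View pics/top0.png

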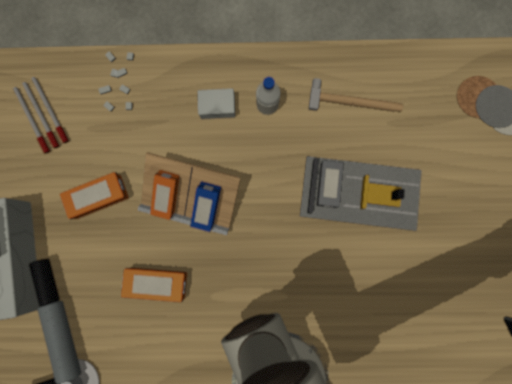

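The scene view shows the tray with the grey case at about (168,213) and the rack at about (315,180), with the blue case at (294,166) and orange at (339,172). The top view shows blue at (206,206), the small orange at (163,195), the grey case at (331,184) and the stop handle at (398,194).

```bash
cat > h.py <<'E'
import numpy as np, cv2
from scipy.spatial.transform import Rotation as R
from rig import bot
def cam(n):
    c=bot.get_calibration(n); f=192/np.tan(np.radians(c["fov_y"]/2))
    K=np.array([[f,0,c["cx"]],[0,f,c["cy"]],[0,0,1.]])
    q=c["attitude"]; return K,np.array(c["D"]),R.from_quat([q[1],q[2],q[3],q[0]]).as_matrix(),np.array(c["position"])
C={n:cam(n) for n in("scene","top")}
def rays(n,uv):
    K,D,Rm,p=C[n]; q=cv2.undistortPoints(np.array(uv,float).reshape(-1,1,2),K,D)[:,0]
    d=np.c_[q,np.ones(len(q))]@Rm.T; return p,d/np.linalg.norm(d,axis=1)[:,None]
def onplane(n,uv,z=0,nrm=(0,0,1),pt=None):
    p,d=rays(n,uv); nrm=np.array(nrm,float); pt=np.array([0,0,z]) if pt is None else np.array(pt)
    return p+d*(((pt-p)@nrm)/(d@nrm))[:,None]
def tri(ut,us):
    p1,d1=rays("top",[ut]);p2,d2=rays("scene",[us]); d1=d1[0];d2=d2[0]
    s=np.linalg.lstsq(np.c_[d1,-d2],p2-p1,rcond=None)[0]; a=p1+s[0]*d1;b=p2+s[1]*d2
    return (a+b)/2,np.linalg.norm(a-b)
def proj(n,P):
    K,D,Rm,p=C[n]; return cv2.projectPoints((np.atleast_2d(P)-p)@Rm,np.zeros(3),np.zeros(3),K,D)[0][:,0]
def blobs(m,amin=60):
    k,l,s,c=cv2.connectedComponentsWithStats(m.astype(np.uint8)); 
    return [(s[i,4],c[i],l==i) for i in range(1,k) if s[i,4]>=amin]
def sub(img,box,k):
    x,y,w,h=box; return cv2.resize(img[y:y+h,x:x+w],(w*k,h*k),interpolation=cv2.INTER_CUBIC)
E
python3 - <<'E'
from h import *
t=cv2.imread("pics/top0.png");s=cv2.imread("pics/scene0.png")
o=np.vstack([np.hstack([sub(t,(130,145,120,100),3),sub(t,(295,145,133,100),3)]),np.hstack([sub(s,(260,140,120,80),3),sub(s,(65,175,140,80),3)[:,:399]])])
cv2.imwrite("pics/c0.png",o)
for n,i in(("top",t),("scene",s)):
    hsv=cv2.cvtColor(i,cv2.COLOR_BGR2HSV);H,S,V=cv2.split(hsv)
    for nm,m in(("blue",(H>105)&(H<130)&(S>130)),("orange",(H>=5)&(H<=13)&(S>200)),("yellow",(H>20)&(H<32)&(S>180)),("white",(S<40)&(V>165)),("black",(V<35))):
        for a,c,_m in blobs(m): print(n,nm,a,c.round(1),[ (round(x,1) if np.isscalar(x) else np.round(x,1)) for x in cv2.minAreaRect(np.argwhere(_m)[:,::-1].astype(np.float32))])
E
```

```text
top blue 87 [268.5  82.8] [array([268.5,  83. ]), array([10.,  9.]), 90.0]
top blue 460 [206.5 204.4] [array([204.7, 206.2]), array([21.8, 45.3]), 11.3]
top orange 260 [169.7 191.9] [array([164.2, 194.5]), array([22.8, 43.8]), 7.8]
top orange 143 [103.4 204.5] [array([100.1, 205.7]), array([ 7.6, 57.7]), 63.4]
top yellow 628 [377.6 194. ] [array([378.5, 190.3]), array([30.6, 37.4]), 85.1]
top black 87 [397.3 194.1] [array([397.5, 194. ]), array([11.,  8.]), 0.0]
top black 918 [ 43.6 281.8] [array([ 43.6, 281.6]), array([44.6, 20.9]), 76.0]
top black 293 [251.9 322.6] [array([248.6, 324.4]), array([10.7, 52.2]), 67.2]
top black 1064 [280.1 373.4] [array([276., 372.]), array([66., 22.]), -0.0]
scene blue 331 [293.6 169.8] [array([294.2, 166.6]), array([21.5, 27.4]), 7.1]
scene blue 136 [245.3 267.8] [array([245.5, 267.5]), array([13., 11.]), 90.0]
scene orange 282 [325.9 127.4] [array([327., 127.]), array([52., 12.]), 0.0]
scene orange 84 [414.  188.7] [array([414.7, 187.9]), array([ 4.9, 30. ]), 63.4]
scene orange 71 [393.  196.9] [array([393.1, 195.7]), array([12.1, 13. ]), 63.4]
sce
[... 335 characters left out ...]
7.8 279.7] [array([308. , 278.5]), array([27. , 41.6]), 80.5]
scene black 441 [11.4 52.7] [array([14. , 52.5]), array([39., 28.]), 90.0]
scene black 146 [395.7  49.1] [array([395.7,  49.3]), array([ 6.6, 23.5]), 73.6]
scene black 406 [236.7  78.2] [array([237.5,  77.7]), array([17.6, 39.2]), 60.6]
scene black 629 [422.8 109.4] [array([422.5, 109.4]), array([41. , 16.4]), 46.7]
scene black 85 [271.2 197.9] [array([271.5, 198.5]), array([17.,  5.]), 90.0]
scene black 136 [ 97.8 203.2] [array([ 97.9, 203.3]), array([18.3,  8.5]), 63.4]
scene black 124 [352.2 207.8] [array([351.6, 208.7]), array([ 7.9, 18.7]), 18.4]
scene black 971 [477.2 359.6] [array([479.6, 357.1]), array([17.9, 69.6]), 60.3]
```

View pics/c0.png

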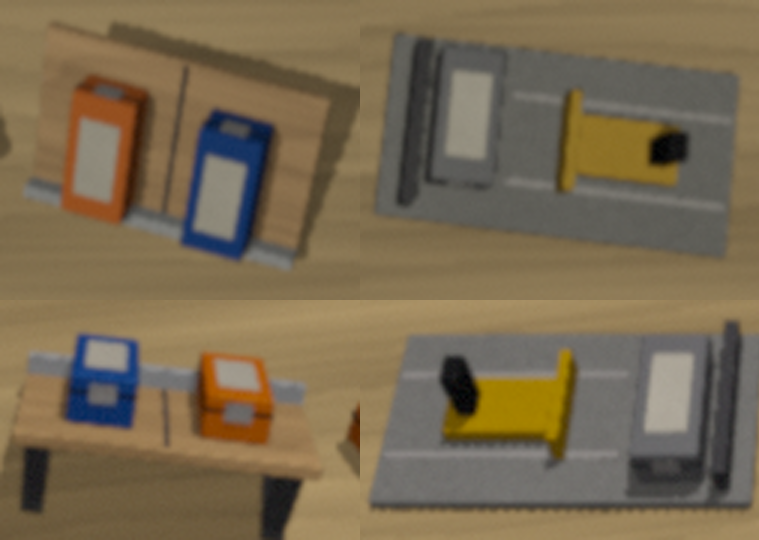

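The crops show both labels clearly and the latches at the uphill ends. The orange label is at about top (162,199) and the blue label at about top (203,211).

```bash
cat >> h.py <<'E'
def label(img,c,r=14,k=8):
    "sub-pixel label contour corners near c: upsample, Otsu on saturation-penalised brightness"
    x,y=int(c[0])-r,int(c[1])-r; b=sub(img,(x,y,2*r,2*r),k).astype(np.float32)
    v=b.min(2); v=cv2.normalize(v,None,0,255,cv2.NORM_MINMAX).astype(np.uint8)
    _,m=cv2.threshold(v,0,255,cv2.THRESH_OTSU); n,l,s,cc=cv2.connectedComponentsWithStats(m)
    i=l[int((c[1]-y)*k),int((c[0]-x)*k)]; mm=(l==i).astype(np.uint8)
    mm=cv2.morphologyEx(mm,cv2.MORPH_OPEN,np.ones((17,17)))
    ct=max(cv2.findContours(mm,0,2)[0],key=cv2.contourArea)[:,0].astype(float)
    M=cv2.moments(mm,True); f=lambda p:(np.array(p)+.5)/k-.5+[x,y]
    return f([M['m10']/M['m00'],M['m01']/M['m00']]),f(ct),M['m00']/k/k
def rect(P,ex,ey):
    "min-area rectangle of points in plane axes ex,ey -> centre, size, angle of long side from ex (deg)"
    uv=np.c_[P@ex,P@ey].astype(np.float32); q=cv2.boxPoints(cv2.minAreaRect((uv*1000).astype(np.float32)))
    e=[q[1]-q[0],q[2]-q[1]]; L=max(e,key=np.linalg.norm); a=np.degrees(np.arctan2(L[1],L[0]))
    return q.mean(0),sorted(map(np.linalg.norm,e)),(a+90)%180-90
E
python3 - <<'E'
from h import *
t=cv2.imread("pics/top0.png");s=cv2.imread("pics/scene0.png")
X,Y,Z=np.eye(3)
for nm,ct,cs in(("blue",(203,211),(295,158)),("orange",(162,199),(338.5,165)),("grey",(331,183),(168,206))):
    a,ca,A=label(t,ct);b,cb,B=label(s,cs)
    P,e=tri(a,b); print(nm,a.round(2),A,b.round(2),B,"P",P.round(4),"gap",e.round(4))
    if nm=="grey":
        for n,c in(("top",ca),("scene",cb)): print(n,rect(onplane(n,c,.062),X,Y))
    else:
        yaw=0
        for n,c in(("top",ca),("scene",cb)):
            yaw=-.2
            for _ in range(6):
                nr=R.from_euler("ZY",[yaw,-.61087]).apply(Z);ex=R.from_euler("ZY",[yaw,-.61087]).apply(X);ey=np.cross(nr,ex)
                r=rect(onplane(n,c,0,nr,P),ex,ey); yaw+=np.radians(r[2])
            print(n,"yaw",np.degrees(yaw).round(2),r)
# deck/lip top points & tray corners (crop px)
f=lambda o,k,p:[(np.array(q)+.5)/k-.5+o for q in p]
print("deck low L,R; high L,R",onplane("top",f((130,145),3,[(50,24),(329,97)]),.1194).round(4))
print("tray",onplane("top",f((295,145),3,[(35,33),(379,73),(366,256),(15,214)]),.012).round(4))
print("tray s",onplane("scene",f((65,175),3,[(48,36),(394,35),(392,206),(11,205)]),.012).round(4))
E
```

```text
blue [202.86 210.32] 372.25 [295.12 153.69] 526.796875 P [0.4464 0.1891 0.1184] gap 0.0034
top yaw -16.47 (array([374.29315, 306.18597], dtype=float32), [np.float32(36.76587), np.float32(79.03369)], np.float32(-0.0008392334))
scene yaw -16.41 (array([383.0128 , 305.21524], dtype=float32), [np.float32(75.48456), np.float32(245.49854)], np.float32(-0.00078582764))
orange [161.58 197.94] 353.1875 [338.42 164.41] 153.46875 P [0.4809 0.2971 0.0988] gap 0.0022
top yaw -16.27 (array([366.35516, 418.78308], dtype=float32), [np.float32(36.703735), np.float32(79.72919)], np.float32(-0.00074768066))
scene yaw -16.8 (array([359.95563, 424.5066 ], dtype=float32), [np.float32(38.521484), np.float32(95.06085)], np.float32(-0.00092315674))
grey [330.82 182.57] 392.421875 [167.63 205.46] 388.828125 P [ 0.5193 -0.142   0.0617] gap 0.002
top (array([ 519.2792 , -142.94365], dtype=float32), [np.float32(37.3943), np.float32(77.932236)], np.float32(-7.2143097))
scene (array([ 518.5366 , -140.68854], dtype=float32), [np.float32(37.043285), np.float32(78.77417)], np.float32(-7.5894165))
deck low L,R; high L,R [[0.5947 0.3315 0.1194]
 [0.5287 0.0957 0.1194]]
tray [[ 0.6027 -0.0866  0.012 ]
 [ 0.5604 -0.4017  0.012 ]
 [ 0.3928 -0.38    0.012 ]
 [ 0.4349 -0.0638  0.012 ]]
tray s [[ 0.3953 -0.3771  0.012 ]
 [ 0.4375 -0.0691  0.012 ]
 [ 0.6075 -0.0836  0.012 ]
 [ 0.5635 -0.3972  0.012 ]]
```

```bash
cat >> h.py <<'E'
def pose():
    s=bot.get_state(); w,x,y,z=s["ee_rot"]; M=R.from_quat([x,y,z,w]).as_matrix()
    return s,np.array(s["ee_pos"]),M
def go(P,yaw):
    "print turn (deg) and the tool-axis shift (cm) after that turn to bring TCP to P with tool x at yaw (mod 180)"
    s,p,M=pose(); phi=np.degrees(np.arctan2(M[1,0],M[0,0])); turn=(phi-yaw+90)%180-90
    a=np.radians(phi-turn); ex=np.array([np.cos(a),np.sin(a),0]); ey=np.array([np.sin(a),-np.cos(a),0])
    d=(np.array(P)-p)*100; print("t",round(s["t"],2),"at",p.round(4),"phi",phi.round(2),"turn",round(turn,2),"alt",round(turn-180*np.sign(turn),1),"d",round(d@ex,2),round(d@ey,2),round(-d[2],2),"F",s["contact_force"].round(1),"w",round(s["gripper_width"],4),"j",s["joint_pos"].round(2))
E
python3 - <<'E'
from h import *
yaw=np.radians(-16.4); Rr=R.from_euler("ZY",[yaw,-.61087])
ex,n=Rr.apply([1,0,0]),Rr.apply([0,0,1])
O=np.array([.5007,.2314,0]);
for nm,uv,z,h in(("blue",[202.86,210.32],.101,.044),("orange",[161.58,197.94],.098,.040)):
    P=onplane("top",[uv],z)[0]; d=R.from_euler("Z",yaw).inv().apply(P-O)
    G=P-(h-.028)*n+.015*ex; print(nm,P.round(4),"rack",d.round(4),"G",G.round(4)); go(G+[0,0,-.019],-16.4)
E
```

```text
blue [0.4475 0.1898 0.101 ] rack [-0.0393 -0.055   0.101 ] G [0.4681 0.1837 0.0965]
t 0.1 at [ 0.217  -0.5052  0.2307] phi 23.25 turn 39.65 alt -140.3 d 4.63 -73.17 15.32 F [-0.9 -0.6 -0.6] w 0.0851 j [-1.16  0.09  0.18  1.66 -0.    1.57]
orange [0.4808 0.2962 0.098 ] rack [-0.0374  0.0565  0.098 ] G [0.4992 0.2907 0.0968]
t 0.1 at [ 0.217  -0.5052  0.2307] phi 23.25 turn 39.65 alt -140.3 d 4.59 -84.32 15.29 F [-0.9 -0.6 -0.6] w 0.0851 j [-1.16  0.09  0.18  1.66 -0.    1.57]
```

Emit:
carry_out:
  rows: "0 0 0 7.93;0 0 0 7.93;0 0 0 7.93;0 0 0 7.93;0 0 0 7.93;0.24 -3.8 0 0;0.24 -3.8 0 0;0.24 -3.8 0 0;0.24 -3.8 0 0;0.24 -3.8 0 0;0.24 -3.8 0 0;0.24 -3.8 0 0;0.24 -3.8 0 0;0.24 -3.8 0 0;0.24 -3.8 0 0;0.24 -3.8 0 0;0.24 -3.8 0 0;0.24 -3.8 0 0;0.24 -3.8 0 0;0.24 -3.8 0 0"
  claw: 0

```text
t: 2.1
ee_pos: [0.3876, -0.0542, 0.235]
ee_rot: [-0.034, 0.995, -0.094, 0.003]
contact_force: [0.2, -0.6, -0.0]
gripper_width: 0.0855
finger_force: 0.0
```

Emit:
carry_out:
  rows: "0.24 -3.8 0 0;0.24 -3.8 0 0;0.24 -3.8 0 0;0.24 -3.8 0 0;0 0 0 0;0 0 0 0"

```text
t: 2.7
ee_pos: [0.4079, 0.0034, 0.2494]
ee_rot: [-0.068, 0.997, -0.042, 0.002]
contact_force: [-0.4, 0.5, 0.0]
gripper_width: 0.0854
finger_force: 0.0
```

```bash
python3 -c "
from h import *
go([.4681,.1837,.0735],-16.4)"
```

```text
t 2.7 at [0.4079 0.0034 0.2494] phi -4.87 turn 11.53 alt -168.5 d 0.69 -19.0 17.59 F [-0.4  0.5  0. ] w 0.0854 j [-0.09 -0.24 -0.1   1.71  0.14  3.14]
```

Emit:
carry_out:
  rows: "0 0 0 -8.5;0 0 0 -8.5;0 0 0 -8.5;0 0 0 -8.5;0 0 0 -8.5;0 0 0 -8.5;0 0 0 -8.5;0 0 0 -8.5;0 0 0 -8.5;0 0 0 -8.5"

```text
t: 3.7
ee_pos: [0.4075, 0.0028, 0.2492]
ee_rot: [-0.048, 0.762, 0.644, 0.047]
contact_force: [-0.4, -0.2, -0.1]
gripper_width: 0.0854
finger_force: 0.0
```

```bash
python3 -c "
from h import *
print(pose()[2].round(3))
go([.4681,.1837,.0735],-16.4)"
```

```text
[[ 0.166  0.986  0.01 ]
 [ 0.977 -0.166  0.134]
 [ 0.134 -0.013 -0.991]]
t 3.7 at [0.4075 0.0028 0.2492] phi 80.33 turn -83.27 alt 96.7 d -0.7 19.07 17.57 F [-0.4 -0.2 -0.1] w 0.0854 j [-0.09 -0.25 -0.1   1.71  0.14  1.65]
```

Emit:
carry_out:
  rows: "0 0 0 -8.5;0 0 0 -8.5;0 0 0 -8.5;0 0 0 -8.5;0 0 0 -8.5;0 0 0 -8.5;0 0 0 -8.5;0 0 0 -8.5;0 0 0 -8.5;0 0 0 -8.5;0 0 0 -8.5;0 0 0 -8.5;0 0 0 -8.5;0 0 0 -8.5;0 0 0 -8.5;0 0 0 -8.5;0 0 0 -8.5;0 0 0 -8.5;0 0 0 -8.5;0 0 0 -8.5"

```text
t: 5.7
ee_pos: [0.4075, 0.0027, 0.2492]
ee_rot: [0.043, -0.575, 0.815, 0.052]
contact_force: [-1.0, -0.7, -1.2]
gripper_width: 0.0856
finger_force: 0.0
```

Emit:
carry_out:
  rows: "0 0 0 -8.5;0 0 0 -8.5;0 0 0 -8.5;0 0 0 -8.5;0 0 0 -8.5;0 0 0 -8.5;0 0 0 -8.5;0 0 0 -8.5;0 0 0 -8.5;0 0 0 -8.5;0 0 0 -8.5;0 0 0 -8.5;0 0 0 -8.5;0 0 0 -8.5"

```text
t: 7.1
ee_pos: [0.4053, 0.0614, 0.2489]
ee_rot: [-0.045, 0.998, 0.044, 0.012]
contact_force: [1.0, -0.2, -0.0]
gripper_width: 0.0854
finger_force: 0.0
```

```bash
python3 -c "
from h import *
print(pose()[2].round(3))
go([.4681,.1837,.0735],-16.4)"
```

```text
[[ 0.996  0.089  0.02 ]
 [ 0.087 -0.992  0.09 ]
 [ 0.028 -0.088 -0.996]]
t 7.1 at [0.4053 0.0614 0.2489] phi 5.0 turn 21.4 alt -158.6 d 2.57 -13.51 17.54 F [ 1.  -0.2 -0. ] w 0.0854 j [ 0.09 -0.27 -0.12  1.69  0.09 -3.14]
```

Emit:
carry_out:
  rows: "0 2 0 0;0 2 0 0;0 2 0 0"

```text
t: 7.4
ee_pos: [0.4075, 0.0372, 0.2441]
ee_rot: [-0.032, 0.999, 0.024, 0.013]
contact_force: [0.0, -0.8, -0.1]
gripper_width: 0.0853
finger_force: 0.0
```

```bash
python3 -c "
from h import *
print(pose()[2].round(3))
go([.4681,.1837,.0735],-16.4)"
```

```text
[[ 0.999  0.048  0.024]
 [ 0.046 -0.997  0.064]
 [ 0.027 -0.063 -0.998]]
t 7.4 at [0.4075 0.0372 0.2441] phi 2.66 turn 19.06 alt -160.9 d 1.68 -15.76 17.06 F [ 0.  -0.8 -0.1] w 0.0853 j [ 0.05 -0.27 -0.13  1.68  0.06 -3.14]
```

Emit:
carry_out:
  rows: "0 2 0 0;0 2 0 0;0 2 0 0;0 2 0 0;0 2 0 0;0 2 0 0;0 2 0 0"

```text
t: 8.1
ee_pos: [0.4092, -0.0182, 0.239]
ee_rot: [-0.001, 1.0, -0.024, 0.014]
contact_force: [0.0, 0.1, -0.2]
gripper_width: 0.0855
finger_force: 0.0
```

```bash
python3 -c "
from h import *
print(pose()[2].round(3))
go([.4681,.1837,.0735],-16.4)"
```

```text
[[ 0.999 -0.047  0.028]
 [-0.047 -0.999  0.001]
 [ 0.027 -0.003 -1.   ]]
t 8.1 at [ 0.4092 -0.0182  0.239 ] phi -2.7 turn 13.7 alt -166.3 d -0.05 -21.03 16.55 F [ 0.   0.1 -0.2] w 0.0855 j [-0.05 -0.27 -0.14  1.67  0.   -3.14]
```

Emit:
carry_out:
  rows: "0 0 0 8.42;0 0 0 8.42;0 0 0 8.42;0 0 0 8.42;0 0 0 8.42;0 0 0 8.42;0 0 0 8.42;0 0 0 8.42;0 0 0 8.42;0 0 0 8.42;0 0 0 8.42;0 0 0 8.42;0 0 0 8.42;0 0 0 8.42;0 0 0 8.42;0 0 0 8.42;0 0 0 8.42;0 0 0 8.42;0 0 0 8.42;0 0 0 8.42"

```text
t: 10.1
ee_pos: [0.4092, -0.0178, 0.2391]
ee_rot: [0.014, -0.075, 0.997, -0.0]
contact_force: [-0.2, -0.0, 0.6]
gripper_width: 0.0851
finger_force: 0.0
```

Emit:
carry_out:
  rows: "0 0 0 8.42;0 0 0 8.42;0 0 0 8.42;0 3.5 0 0;0 3.5 0 0;0 3.5 0 0;0 3.5 0 0;0 3.5 0 0;0 3 0 0;0 0 0 0;0 0 0 0"

```text
t: 11.2
ee_pos: [0.4667, 0.1794, 0.2407]
ee_rot: [0.013, 0.141, 0.99, 0.003]
contact_force: [-0.4, -0.1, 0.3]
gripper_width: 0.0857
finger_force: 0.0
```

```bash
cat >> h.py <<'E'
def go(P,yaw):
    "print turn (deg) and the tool-axis shift (cm) after that turn to bring TCP to P with tool x at yaw (mod 180)"
    s,p,M=pose(); phi=np.degrees(np.arctan2(M[1,0],M[0,0])); turn=(phi-yaw+90)%180-90
    A=M@R.from_euler("z",turn,degrees=True).as_matrix()
    print("t",round(s["t"],2),"at",p.round(4),"phi",phi.round(2),"tz",M[:,2].round(3),"turn",round(turn,2),"d",((np.array(P)-p)*100@A).round(2),"F",s["contact_force"].round(1),"w",round(s["gripper_width"],4),"j",s["joint_pos"].round(2))
E
python3 -c "
from h import *
go([.4681,.1837,.0735],-16.4)"
```

```text
t 11.2 at [0.4667 0.1794 0.2407] phi 163.76 tz [ 0.027  0.001 -1.   ] turn 0.16 d [ 0.41  0.31 16.72] F [-0.4 -0.1  0.3] w 0.0857 j [ 0.37 -0.06  0.05  1.65 -0.01  0.65]
```

Emit:
carry_out:
  rows: "0.41 0.31 3.3 0;0 0 3.3 0;0 0 3.3 0;0 0 2.8 0;0 0 2 0;0 0 1.3 0;0 0 0.7 0;0 0 0 0;0 0 0 0"

```text
t: 12.1
ee_pos: [0.4688, 0.1837, 0.075]
ee_rot: [0.014, 0.142, 0.99, 0.003]
contact_force: [0.2, 1.2, 0.5]
gripper_width: 0.0854
finger_force: 0.0
```

Emit:
carry_out:
  rows: "0 0 0 0;0 0 0 0;0 0 0 0;0 0 0 0;0 0 0 0;0 0 0 0;0 0 0 0;0 0 0 0"
  claw: 1

```text
t: 12.9
ee_pos: [0.4687, 0.1841, 0.0751]
ee_rot: [0.014, 0.142, 0.99, 0.003]
contact_force: [-0.6, 0.5, 5.5]
gripper_width: 0.0554
finger_force: 64.0
```

Emit:
carry_out:
  rows: "0 0 -1.5 0;0 0 -2.5 0;0 0 -3 0;0 0 -3 0;0 0 0 -4.5;0 0 0 -4.5;0 -3 0 0;0 -3 0 0;0 -3 0 0;0 -3 0 0;0 -3 0 0;0 -2 0 0;0 0 0 0;0 0 0 0"

```text
t: 14.3
ee_pos: [0.4439, 0.0147, 0.1737]
ee_rot: [0.014, 0.064, 0.998, 0.002]
contact_force: [-0.6, 0.4, -2.6]
gripper_width: 0.0554
finger_force: 64.6
```

```bash
python3 -c "
from h import *
go([.44,.01,.11],-7.3)
t=bot.snapshot('top');s=bot.snapshot('scene')
cv2.imwrite('pics/a1.png',np.vstack([sub(t,(150,140,266,100),3),sub(s,(170,100,266,100),3)]))"
```

```text
t 14.3 at [0.4439 0.0147 0.1737] phi 172.64 tz [ 0.028  0.002 -1.   ] turn -0.06 d [ 0.5  -0.56  6.35] F [-0.6  0.4 -2.6] w 0.0554 j [ 0.03 -0.21 -0.22  1.53  0.    0.16]
```

View pics/a1.png

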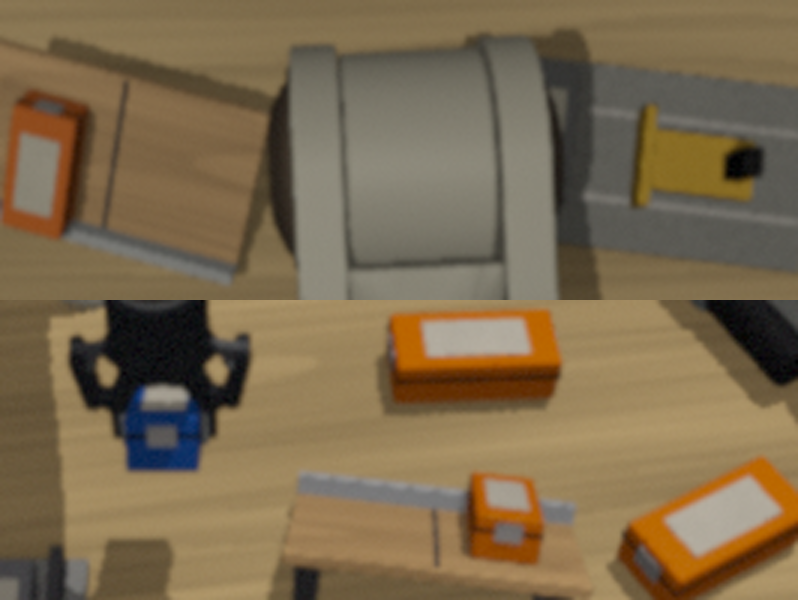

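Emit:
carry_out:
  rows: "0 0 3 0;0 0 3 0;0 0 3 0;0 0 2 0;0 0 1 0;0 0 0.5 0;0 0 0.5 0;0 0 0.5 0;0 0 0.5 0;0 0 0.5 0;0 0 0.5 0;0 0 0.5 0;0 0 0.5 0"

```text
t: 15.7
ee_pos: [0.454, 0.0152, 0.0181]
ee_rot: [0.02, 0.064, 0.998, 0.002]
contact_force: [8.8, -1.9, 15.9]
gripper_width: 0.055
finger_force: 66.8
```

Emit:
carry_out:
  rows: "0 0 0.2 0;0 0 0.2 0;0 0 0.2 0;0 0 0 0"

```text
t: 16.1
ee_pos: [0.4522, 0.0153, 0.0104]
ee_rot: [0.018, 0.064, 0.998, 0.002]
contact_force: [4.8, 0.1, 10.1]
gripper_width: 0.0555
finger_force: 67.1
```

Emit:
carry_out:
  rows: "0 0 0.2 0;0 0 0.15 0;0 0 0 0;0 0 0 0"

```text
t: 16.5
ee_pos: [0.4523, 0.0153, 0.0071]
ee_rot: [0.018, 0.064, 0.998, 0.002]
contact_force: [7.0, -1.1, 10.0]
gripper_width: 0.0557
finger_force: 67.9
```

Emit:
carry_out:
  rows: "0 0 0 0;0 0 0 0;0 0 0 0;0 0 0 0;0 0 0 0;0.8 0 0 0;0.7 0 0 0;0 0 0 0;0 0 0 0"
  claw: 0

```text
t: 17.4
ee_pos: [0.4336, 0.0172, 0.0033]
ee_rot: [0.014, 0.064, 0.998, 0.002]
contact_force: [0.5, 0.3, -1.1]
gripper_width: 0.0855
finger_force: 0.0
```

```bash
python3 -c "
from h import *
go([.44,.01,.011],-7.3)
s=bot.snapshot('scene')
cv2.imwrite('pics/a2.png',sub(s,(170,100,160,120),5))"
```

```text
t 17.4 at [0.4336 0.0172 0.0033] phi 172.71 tz [ 0.028  0.002 -1.   ] turn 0.01 d [-0.75 -0.63 -0.75] F [ 0.5  0.3 -1.1] w 0.0855 j [ 0.04 -0.19 -0.53  1.2   0.    0.17]
```

View pics/a2.png

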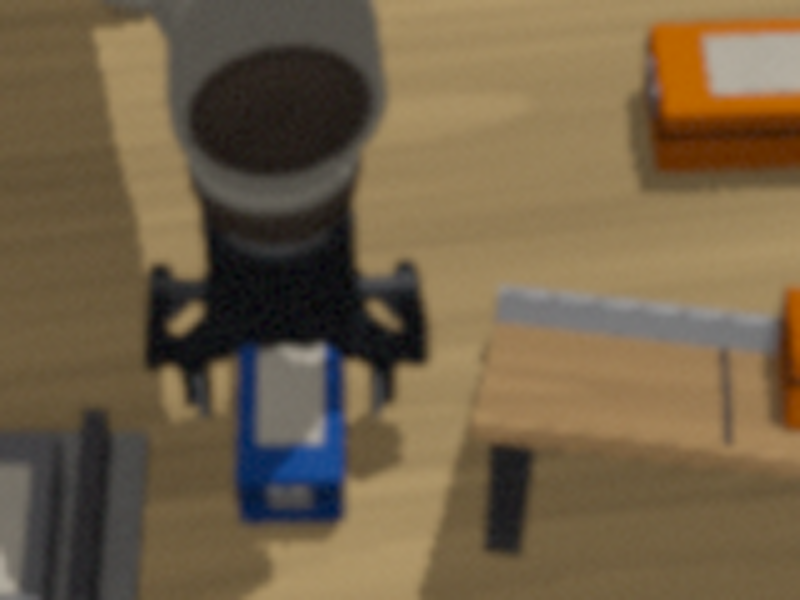

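The blue case lies flat on the bench between the open fingers. The front edge of its label is at about crop (290,443).

```bash
python3 -c "
from h import *
s=cv2.imread('pics/a2.png')
b=s.min(2).astype(int)
print(b[425:465:3,280:300].mean(1).round())
P=onplane('scene',[(227.6,188.2),((257.5/5+169.5),188.2),((323.5/5+169.5),188.2)],.044)
e=np.array([np.cos(np.radians(-7.3)),np.sin(np.radians(-7.3)),0])
print(P, P[0]-.0392*e)
print('fingers', onplane('scene',[(197/5+170,180),(382/5+170,180)],.02))
"
```

```text
[103. 103. 103. 104. 103. 101.  86.  65.  40.  25.  19.  19.  19.  21.]
[[ 0.47697116  0.01275773  0.044     ]
 [ 0.47458804 -0.0041394   0.044     ]
 [ 0.47935505  0.02965631  0.044     ]] [0.4380889  0.01773867 0.044     ]
fingers [[ 0.42757433 -0.03164018  0.02      ]
 [ 0.4414124   0.06658236  0.02      ]]
```

Emit:
carry_out:
  rows: "-0.6 0 -0.5 0;0 0 0 0;0 0 0 0"

```text
t: 17.75
ee_pos: [0.44, 0.0164, 0.0085]
ee_rot: [0.014, 0.064, 0.998, 0.002]
contact_force: [0.1, 0.7, 0.4]
gripper_width: 0.0854
finger_force: 0.0
```

Emit:
carry_out:
  rows: "0 0 0 0;0 0 0 0;0 0 0 0;0 0 0 0;0 0 0 0;0 0 0 0;0 0 0 0"
  claw: 1

```text
t: 18.45
ee_pos: [0.4396, 0.0164, 0.0085]
ee_rot: [0.014, 0.064, 0.998, 0.002]
contact_force: [-0.8, -0.9, 3.7]
gripper_width: 0.0557
finger_force: 64.3
```

```bash
python3 -c "
from h import *
go([.518,-.1416,.15],-7.6)"
```

```text
t 18.45 at [0.4396 0.0164 0.0085] phi 172.7 tz [ 0.028  0.002 -1.   ] turn 0.3 d [-10.24 -14.54 -13.96] F [-0.8 -0.9  3.7] w 0.0557 j [ 0.04 -0.18 -0.51  1.21  0.    0.16]
```

Emit:
carry_out:
  rows: "0 0 -2 0.3;0 0 -3 0;0 0 -3 0;0 0 -3 0;0 0 -3 0;-2 -3 0 0;-2 -3 0 0;-2 -3 0 0;-2 -3 0 0;-2 -2 0 0;0 -0.5 0 0;0 0 0 0;0 0 0 0;0 0 0 0"

```text
t: 19.85
ee_pos: [0.5152, -0.1399, 0.1502]
ee_rot: [0.014, 0.066, 0.998, 0.002]
contact_force: [-0.2, -0.3, -2.4]
gripper_width: 0.0554
finger_force: 64.3
```

```bash
python3 -c "
from h import *
go([.5189,-.1416,.0705],-7.6)"
```

```text
t 19.85 at [ 0.5152 -0.1399  0.1502] phi 172.46 tz [ 0.027  0.002 -1.   ] turn 0.06 d [-0.17 -0.16  7.98] F [-0.2 -0.3 -2.4] w 0.0554 j [-0.27  0.01 -0.06  1.47  0.01 -0.14]
```

Emit:
carry_out:
  rows: "-0.17 -0.16 2 0;0 0 2 0;0 0 1.5 0;0 0 1 0;0 0 0.6 0;0 0 0.3 0;0 0 0.2 0;0 0 0.1 0;0 0 0.1 0;0 0 0 0;0 0 0 0"

```text
t: 20.95
ee_pos: [0.5194, -0.1425, 0.0725]
ee_rot: [0.014, 0.066, 0.998, 0.002]
contact_force: [0.1, 0.2, -2.5]
gripper_width: 0.0552
finger_force: 64.4
```

```bash
python3 -c "
from h import *
go([.5189,-.1416,.0705],-7.6)"
```

```text
t 20.95 at [ 0.5194 -0.1425  0.0725] phi 172.4 tz [ 0.028  0.002 -1.   ] turn 0.0 d [0.07 0.09 0.19] F [ 0.1  0.2 -2.5] w 0.0552 j [-0.27  0.03 -0.19  1.32  0.01 -0.14]
```

Emit:
carry_out:
  rows: "0.05 0.08 0.1 0;0 0 0.1 0;0 0 0 0;0 0 0 0"

```text
t: 21.35
ee_pos: [0.519, -0.1416, 0.0705]
ee_rot: [0.014, 0.066, 0.998, 0.002]
contact_force: [-1.6, -0.1, 1.6]
gripper_width: 0.0554
finger_force: 64.6
```

Emit:
carry_out:
  rows: "0 0 0.1 0;0 0 0 0;0 0 0 0"

```text
t: 21.65
ee_pos: [0.519, -0.1416, 0.0705]
ee_rot: [0.014, 0.066, 0.998, 0.002]
contact_force: [-5.4, 2.3, 10.4]
gripper_width: 0.0552
finger_force: 65.8
```

Emit:
carry_out:
  rows: "0 0 0 0;0 0 0 0;0 0 0 0;0 0 0 0;0 0 -1 0;0 0 -3 0;0 0 -4 0;0 0 -4 0;0 0 -4 0;0 4 0 0;0 4 0 0;0 4 0 0;0 4 0 0;0 4 0 0;0 4 0 4.4;0 4 0 4.4;0 4 0 0;0 4 0 0;0 4 0 0"
  claw: 0

```text
t: 23.55
ee_pos: [0.5885, 0.2519, 0.2329]
ee_rot: [0.014, 0.142, 0.99, 0.003]
contact_force: [0.6, -1.1, 0.7]
gripper_width: 0.0857
finger_force: 0.0
```

Run:
```python
from h import *
go([.4992,.2907,.073],-16.4)
t=bot.snapshot('top');s=bot.snapshot('scene');cv2.imwrite("pics/top1.png",t);cv2.imwrite("pics/scene1.png",s)
cv2.imwrite('pics/a3.png',np.hstack([sub(t,(295,140,80,100),5),sub(s,(130,170,80,100),5)]))
X,Y,Z=np.eye(3)
t0=cv2.imread("pics/top0.png");s0=cv2.imread("pics/scene0.png")
for n,i0,i1,c0 in(("top",t0,t,(331,183)),("scene",s0,s,(168,206))):
    a,ca,A=label(i0,c0); g=onplane(n,[a],.062)[0]; c1=proj(n,g+[0,0,.044])[0]; b,cb,B=label(i1,c1)
    print(n,g.round(4),rect(onplane(n,ca,.062),X,Y)[1:],"blue",onplane(n,[b],.106)[0].round(4),rect(onplane(n,cb,.106),X,Y)[1:],A,B)
```

```text
t 23.55 at [0.5885 0.2519 0.2329] phi 163.61 tz [ 0.028  0.002 -1.   ] turn 0.01 d [10.09  1.04 15.74] F [ 0.6 -1.1  0.7] w 0.0857 j [ 0.41  0.28  0.41  1.67 -0.01  0.69]
top [ 0.5192 -0.1429  0.062 ] ([np.float32(37.3943), np.float32(77.932236)], np.float32(-7.2143097)) blue [ 0.5208 -0.1438  0.106 ] ([np.float32(37.690643), np.float32(75.65003)], np.float32(-7.4489822)) 392.421875 416.625
scene [ 0.5197 -0.1409  0.062 ] ([np.float32(37.043285), np.float32(78.77417)], np.float32(-7.5894165)) blue [ 0.5186 -0.1415  0.106 ] ([np.float32(37.532764), np.float32(75.8198)], np.float32(-7.541626)) 388.828125 404.046875
```

View pics/a3.png

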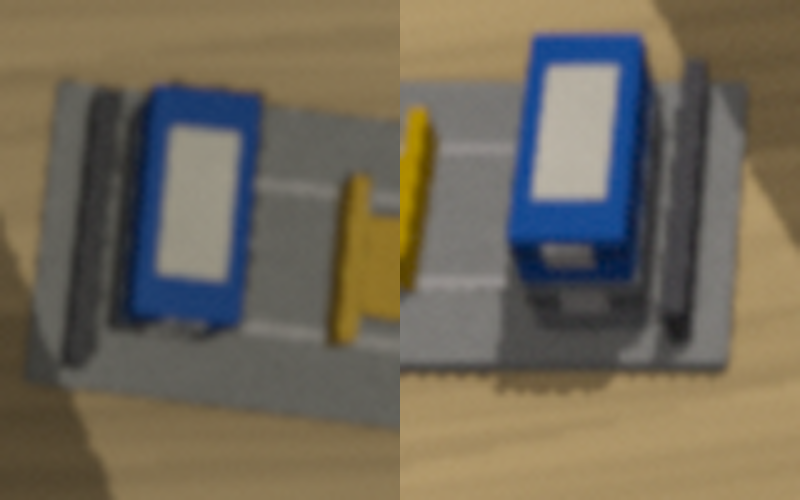

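Blue sits on grey with matching yaw, and both views agree it is centred within about 1 mm. Next is the orange case.

Emit:
carry_out:
  rows: "3.5 0.5 0 0;3.5 0.5 0 0;3 0 0 0;0 0 3 0;0 0 3 0;0 0 3 0;0 0 2.5 0;0 0 0 0;0 0 0 0"

```text
t: 24.55
ee_pos: [0.4985, 0.2879, 0.1156]
ee_rot: [0.014, 0.143, 0.99, 0.003]
contact_force: [0.4, -0.2, 1.1]
gripper_width: 0.0856
finger_force: 0.0
```

Run:
```python
from h import *
go([.4992,.2907,.073],-16.4)
```

```text
t 24.55 at [0.4985 0.2879 0.1156] phi 163.58 tz [ 0.028  0.002 -1.   ] turn -0.02 d [0.12 0.24 4.27] F [ 0.4 -0.2  1.1] w 0.0856 j [ 0.53  0.11 -0.02  1.41 -0.01  0.82]
```

Emit:
carry_out:
  rows: "0.12 0.24 2 0;0 0 1.3 0;0 0 0.9 0;0 0 0 0;0 0 0 0"

```text
t: 25.05
ee_pos: [0.4993, 0.291, 0.0732]
ee_rot: [0.014, 0.143, 0.99, 0.003]
contact_force: [0.8, -0.3, 0.6]
gripper_width: 0.0856
finger_force: 0.0
```

Emit:
carry_out:
  rows: "0 0 0 0;0 0 0 0;0 0 0 0;0 0 0 0;0 0 0 0;0 0 0 0;0 0 0 0"
  claw: 1

```text
t: 25.75
ee_pos: [0.4995, 0.2913, 0.0735]
ee_rot: [0.014, 0.143, 0.99, 0.003]
contact_force: [-0.4, -0.4, 5.9]
gripper_width: 0.0551
finger_force: 64.1
```

Emit:
carry_out:
  rows: "0 0 -1.5 0;0 0 -2.5 0;0 0 -3 0;0 0 -3 -4.4;0 0 -1 -4.4;1.5 -3.5 0 0;1.5 -3.5 0 0;1 -3.5 0 0;0 -3.5 0 0;0 -3.5 0 0;0 -3.5 0 0;0 -3.5 0 0;0 -2.5 0 0;0 0 0 0;0 0 0 0"

```text
t: 27.25
ee_pos: [0.4208, 0.0281, 0.1806]
ee_rot: [0.014, 0.067, 0.998, 0.002]
contact_force: [0.7, 0.9, -2.6]
gripper_width: 0.0553
finger_force: 64.3
```

Run:
```python
from h import *
go([.45,.0153,.055],-7.6)
```

```text
t 27.25 at [0.4208 0.0281 0.1806] phi 172.31 tz [ 0.028  0.002 -1.   ] turn -0.09 d [-2.71 -0.95 12.64] F [ 0.7  0.9 -2.6] w 0.0553 j [ 0.07 -0.26 -0.25  1.56  0.    0.2 ]
```

Emit:
carry_out:
  rows: "-2.7 -1 2 0;0 0 3 0;0 0 3 0;0 0 3 0;0 0 1.6 0;0 0 0.5 0;0 0 0.5 0;0 0 0.5 0;0 0 0.5 0;0 0 0.5 0;0 0 0.5 0;0 0 0.5 0;0 0 0.5 0;0 0 0.2 0;0 0 0.2 0;0 0 0 0"

```text
t: 28.85
ee_pos: [0.4552, 0.0154, 0.0145]
ee_rot: [0.018, 0.066, 0.998, 0.002]
contact_force: [7.7, -0.8, 13.0]
gripper_width: 0.0551
finger_force: 66.0
```

Emit:
carry_out:
  rows: "0 0 0.2 0;0 0 0.2 0;0 0 0 0;0 0 0 0"

```text
t: 29.25
ee_pos: [0.4548, 0.0154, 0.0102]
ee_rot: [0.018, 0.066, 0.998, 0.002]
contact_force: [6.0, -0.9, 10.4]
gripper_width: 0.0552
finger_force: 66.1
```

Emit:
carry_out:
  rows: "0 0 0.2 0;0 0 0.2 0;0 0 0 0;0 0 0 0"

```text
t: 29.65
ee_pos: [0.4544, 0.0154, 0.0057]
ee_rot: [0.017, 0.066, 0.998, 0.002]
contact_force: [4.5, -1.2, 9.1]
gripper_width: 0.0555
finger_force: 66.1
```

Emit:
carry_out:
  rows: "0 0 0 0;0 0 0 0;0 0 0 0;0 0 0 0;0 0 -0.3 0;0.6 0 0 0;0.7 0 0 0;0 0 0 0;0 0 0 0"
  claw: 0

```text
t: 30.55
ee_pos: [0.438, 0.0171, 0.0054]
ee_rot: [0.014, 0.066, 0.998, 0.002]
contact_force: [0.4, -0.2, -0.3]
gripper_width: 0.085
finger_force: 0.0
```

Run:
```python
from h import *
go([.44,.0153,.0085],-7.6)
s=bot.snapshot('scene'); c=sub(s,(190,150,80,60),8); cv2.imwrite('pics/a4.png',c)
b=c.min(2).astype(int)
for x in (220,280,320,350,380): print(x,b[200:400:8,x-6:x+6].mean(1).round())
```

```text
t 30.55 at [0.438  0.0171 0.0054] phi 172.41 tz [ 0.028  0.002 -1.   ] turn 0.01 d [-0.23 -0.15 -0.31] F [ 0.4 -0.2 -0.3] w 0.085 j [ 0.04 -0.18 -0.52  1.2   0.    0.17]
220 [49. 47. 48. 50. 47. 41. 41. 43. 42. 42. 43. 43. 38. 33. 33. 33. 34. 34.
 36. 32. 29. 28. 29. 29. 31.]
280 [103. 104. 105. 105. 105. 105. 106. 105. 106. 105. 105. 105. 103. 104.
 104.  91.  59.  17.   2.   3.   1.   1.   2.  16.  46.]
320 [119. 105. 104. 103. 103. 104. 104. 104. 105. 105. 104. 104. 104. 104.
 108. 101.  68.  25.   2.   0.   2.   1.   0.  16.  53.]
350 [114. 107. 110. 105.  98.  96.  96.  96.  95.  96.  98. 106. 120. 132.
 139. 129.  90.  36.   3.   0.   2.   2.   2.   3.  11.]
380 [ 4.  6. 10. 12.  7. 11. 16. 12. 11. 11.  8.  7.  5.  6.  6.  5.  5.  4.
  3.  3.  6. 12. 14. 14. 14.]
```

View pics/a4.png

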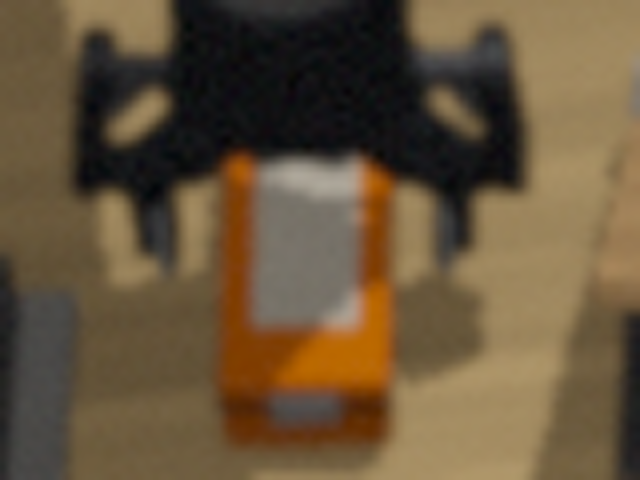

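Orange lies flat between the open fingers. The front edge of its label is at crop row 328.

Run:
```python
from h import *
e=np.array([np.cos(np.radians(-7.6)),np.sin(np.radians(-7.6)),0])
for uv,z in(((227.6,188.86),.044),((227.8,190.6),.040)):
    print((onplane('scene',[uv],z)[0]-.0392*e).round(4))
```

```text
[0.4402 0.0177 0.044 ]
[0.4429 0.0178 0.04  ]
```

Emit:
carry_out:
  rows: "-0.43 0 -0.3 0;0 0 0 0;0 0 0 0"

```text
t: 30.9
ee_pos: [0.4427, 0.0164, 0.0085]
ee_rot: [0.014, 0.066, 0.998, 0.002]
contact_force: [-0.0, 0.3, 0.2]
gripper_width: 0.0853
finger_force: 0.0
```

Emit:
carry_out:
  rows: "0 0 0 0;0 0 0 0;0 0 0 0;0 0 0 0;0 0 0 0;0 0 0 0;0 0 0 0"
  claw: 1

```text
t: 31.6
ee_pos: [0.4425, 0.0164, 0.0086]
ee_rot: [0.014, 0.066, 0.998, 0.002]
contact_force: [-0.1, -0.6, 4.1]
gripper_width: 0.0551
finger_force: 64.7
```

Emit:
carry_out:
  rows: "0 0 -2 0;0 0 -3 0;0 0 -3 0;0 0 -3 0;0 0 -3 0;0 0 -3 0;0 0 -1.3 0;-2 -3 0 0;-2 -3 0 0;-2 -3 0 0;-2 -3 0 0;-2 -2 0 0;0 -0.7 0 0;0 0 0 0;0 0 0 0"

```text
t: 33.1
ee_pos: [0.5164, -0.1423, 0.1926]
ee_rot: [0.013, 0.066, 0.998, 0.002]
contact_force: [-0.0, 0.6, -1.4]
gripper_width: 0.0551
finger_force: 64.2
```

Run:
```python
from h import *
go([.519,-.1412,.1165],-7.6)
```

```text
t 33.1 at [ 0.5164 -0.1423  0.1926] phi 172.4 tz [ 0.026  0.003 -1.   ] turn 0.0 d [-0.05  0.09  7.62] F [-0.   0.6 -1.4] w 0.0551 j [-0.27  0.02  0.03  1.56  0.01 -0.14]
```

Emit:
carry_out:
  rows: "-0.05 0.09 2 0;0 0 2 0;0 0 1.5 0;0 0 1 0;0 0 0.6 0;0 0 0.3 0;0 0 0.2 0;0 0 0 0;0 0 0 0"

```text
t: 34.0
ee_pos: [0.5199, -0.142, 0.1177]
ee_rot: [0.014, 0.066, 0.998, 0.002]
contact_force: [-0.1, 0.6, -1.1]
gripper_width: 0.0552
finger_force: 64.2
```

Run:
```python
from h import *
go([.519,-.1412,.1145],-7.6)
```

```text
t 34.0 at [ 0.5199 -0.142   0.1177] phi 172.4 tz [ 0.028  0.002 -1.   ] turn -0.0 d [0.11 0.07 0.32] F [-0.1  0.6 -1.1] w 0.0552 j [-0.27  0.02 -0.11  1.41  0.01 -0.14]
```

Emit:
carry_out:
  rows: "0.11 0.07 0.1 0;0 0 0.1 0;0 0 0.1 0;0 0 0 0;0 0 0 0"

```text
t: 34.5
ee_pos: [0.5189, -0.141, 0.1146]
ee_rot: [0.014, 0.066, 0.998, 0.002]
contact_force: [-1.7, 0.3, 3.7]
gripper_width: 0.0551
finger_force: 64.6
```

Emit:
carry_out:
  rows: "0 0 0 0;0 0 0 0;0 0 0 0;0 0 0 0;0 0 -1 0;0 0 -3 0;0 0 -4 0;0 0 -4 0;0 -4 0 0;0 -4 0 0;0 -4 0 0;0 -4 0 0;0 -4 0 0;0 -4 0 0;0 -2 0 0;0 0 0 0;0 0 0 0"
  claw: 0

```text
t: 36.2
ee_pos: [0.4811, -0.399, 0.233]
ee_rot: [0.014, 0.067, 0.998, 0.002]
contact_force: [-0.6, 0.1, 0.3]
gripper_width: 0.0853
finger_force: 0.0
```

Run:
```python
from h import *
t=bot.snapshot('top');s=bot.snapshot('scene');cv2.imwrite("pics/top2.png",t);cv2.imwrite("pics/scene2.png",s)
cv2.imwrite('pics/a5.png',np.hstack([sub(t,(295,140,80,100),5),sub(s,(130,170,80,100),5)]))
X,Y,Z=np.eye(3)
t0=cv2.imread("pics/top0.png");s0=cv2.imread("pics/scene0.png")
print("handle",onplane("top",[(397.3,194.1)],.087),tri((397.3,193.5),(96.5,200)))
# stop face and fence inner face in tray frame from top view
for n,i0,i1,c0 in(("top",t0,t,(331,183)),("scene",s0,s,(168,206))):
    a,ca,A=label(i0,c0); g=onplane(n,[a],.062)[0]; c1=proj(n,g+[0,0,.084])[0]; b,cb,B=label(i1,c1)
    print(n,g.round(4),"orange",onplane(n,[b],.146)[0].round(4),rect(onplane(n,cb,.146),X,Y)[1:],B)
go([0,0,0],-7.6)
```

```text
handle [[ 0.48358903 -0.30697405  0.087     ]] (array([ 0.48661921, -0.31304221,  0.07298368]), np.float64(0.002182783569298786))
top [ 0.5192 -0.1429  0.062 ] orange [ 0.5223 -0.1436  0.146 ] ([np.float32(36.413074), np.float32(72.7804)], np.float32(-7.38826)) 417.671875
scene [ 0.5197 -0.1409  0.062 ] orange [ 0.5195 -0.1411  0.146 ] ([np.float32(36.859913), np.float32(75.17187)], np.float32(-7.6197586)) 412.28125
t 36.3 at [ 0.4814 -0.3981  0.2332] phi 172.44 tz [ 0.028  0.002 -1.   ] turn 0.04 d [53.6  32.97 22.05] F [-0.1 -0.3 -0.7] w 0.0857 j [-0.7   0.25  0.37  1.67  0.02 -0.57]
```

View pics/a5.png

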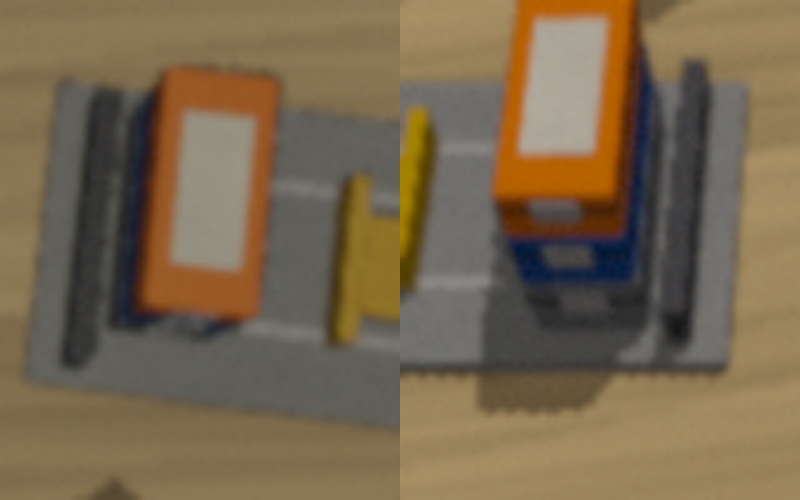

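Column looks square: the orange-to-blue offset is about 1 mm and the yaws match. The stop handle is at world (0.484, -0.307). I'll push it from behind with the fingers shut.

Run:
```python
from h import *
go([.477,-.353,.05],-7.6)
```

```text
t 36.3 at [ 0.4814 -0.3981  0.2332] phi 172.44 tz [ 0.028  0.002 -1.   ] turn 0.04 d [ 1.54  4.31 18.31] F [-0.1 -0.3 -0.7] w 0.0857 j [-0.7   0.25  0.37  1.67  0.02 -0.57]
```

Emit:
carry_out:
  rows: "1.5 4.3 0 0;0 0 2 0;0 0 3 0;0 0 3 0;0 0 3 0;0 0 3 0;0 0 2.5 0;0 0 1.8 0;0 0 0 0;0 0 0 0"
  claw: 1

```text
t: 37.3
ee_pos: [0.4774, -0.3533, 0.0505]
ee_rot: [0.014, 0.066, 0.998, 0.002]
contact_force: [-0.7, -1.0, 1.1]
gripper_width: 0.0001
finger_force: 0.0
```

Emit:
carry_out:
  rows: "0 0.5 0 0;0 0.5 0 0;0 0.5 0 0;0 0.5 0 0;0 0.5 0 0;0 0.5 0 0;0 0 0 0"

```text
t: 38.0
ee_pos: [0.4811, -0.3236, 0.0499]
ee_rot: [0.014, 0.066, 0.998, 0.002]
contact_force: [1.0, 0.1, -0.1]
gripper_width: 0.0004
finger_force: 0.0
```

Run:
```python
from h import *
go([.4836,-.307,.05],-7.6)
t=bot.snapshot('top');s=bot.snapshot('scene')
t2=cv2.imread("pics/top2.png")
cv2.imwrite('pics/a6.png',np.hstack([sub(t2,(295,150,130,80),3),sub(s,(70,150,130,100),3)[:240]]))
```

```text
t 38.0 at [ 0.4811 -0.3236  0.0499] phi 172.43 tz [ 0.028  0.002 -1.   ] turn 0.03 d [-0.03  1.68 -0.  ] F [ 1.   0.1 -0.1] w 0.0004 j [-0.6   0.14 -0.11  1.29  0.02 -0.47]
```

View pics/a6.png

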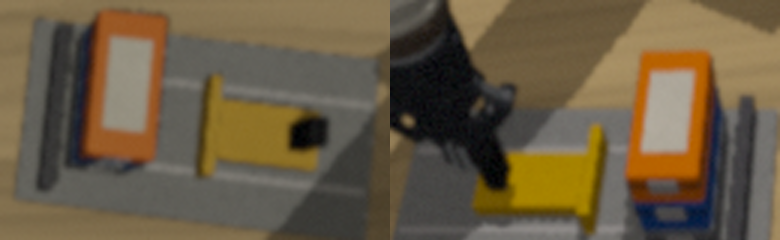

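Emit:
carry_out:
  rows: "0 0.4 0 0;0 0.6 0 0;0 0.6 0 0;0 0.6 0 0;0 0.6 0 0;0 0.6 0 0;0 0.5 0 0;0 0.4 0 0;0 0.3 0 0;0 0.2 0 0;0 0.2 0 0;0 0 0 0"

```text
t: 39.3
ee_pos: [0.4877, -0.2745, 0.0501]
ee_rot: [0.014, 0.066, 0.998, 0.002]
contact_force: [0.1, -0.3, -0.9]
gripper_width: -0.0002
finger_force: 0.0
```

Emit:
carry_out:
  rows: "0 0.15 0 0;0 0.15 0 0;0 0.15 0 0;0 0.15 0 0;0 0.15 0 0;0 0.15 0 0;0 0 0 0"

```text
t: 40.0
ee_pos: [0.4888, -0.2663, 0.0502]
ee_rot: [0.014, 0.066, 0.998, 0.001]
contact_force: [-1.3, -5.0, -1.9]
gripper_width: 0.0002
finger_force: 2.4
```

Run:
```python
from h import *
s=bot.snapshot('scene'); t=bot.snapshot('top')
cv2.imwrite('pics/a7.png',np.hstack([sub(t,(295,140,80,100),5),sub(s,(120,170,80,100),5)]))
go([.4836,-.307,.05],-7.6)
```

```text
t 40.1 at [ 0.4888 -0.2663  0.0502] phi 172.38 tz [ 0.028  0.001 -1.   ] turn -0.02 d [-0.02 -4.1   0.  ] F [-0.6 -5.6 -0.7] w 0.0001 j [-0.51  0.09 -0.18  1.29  0.01 -0.37]
```

View pics/a7.png

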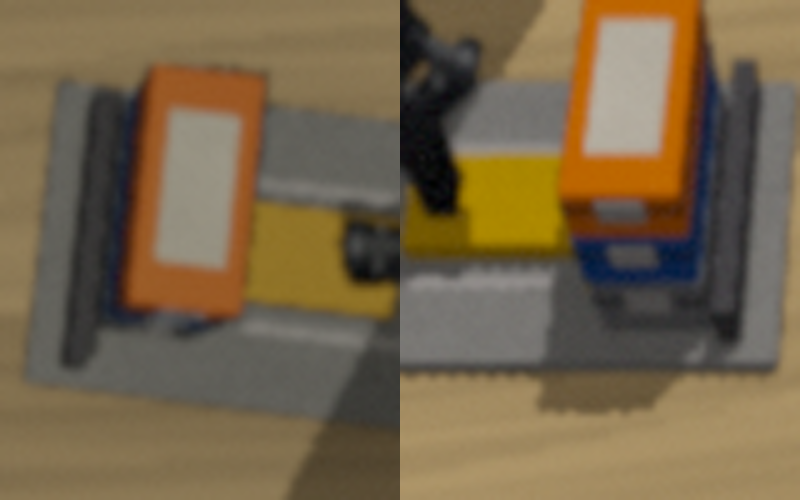

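The stop is now pushing the column, which has moved about 5 mm and is still square. I'll continue slowly until the force rises.

Emit:
carry_out:
  rows: "0 0.1 0 0;0 0.1 0 0;0 0.1 0 0;0 0 0 0;0 0 0 0"

```text
t: 40.6
ee_pos: [0.4891, -0.2641, 0.0502]
ee_rot: [0.014, 0.067, 0.998, 0.001]
contact_force: [-1.6, -8.7, -2.5]
gripper_width: -0.0
finger_force: 4.6
```

Emit:
carry_out:
  rows: "0 0.1 0 0;0 0.1 0 0;0 0 0 0"

```text
t: 40.9
ee_pos: [0.4891, -0.264, 0.0503]
ee_rot: [0.014, 0.067, 0.998, -0.001]
contact_force: [-2.6, -20.8, -4.4]
gripper_width: -0.0002
finger_force: 10.2
```

Emit:
carry_out:
  rows: "0 -0.3 0 0;0 -0.7 0 0;0 -2 0 0;0 -2 0 0;0 -2 0 0;0 0 -3 0;0 0 -4 0;0 0 -4 0;0 0 -4 0;0 -4 0 0;0 -4 0 0;0 0 0 0;0 0 0 0"

```text
t: 42.2
ee_pos: [0.4652, -0.4103, 0.1987]
ee_rot: [0.013, 0.067, 0.998, 0.003]
contact_force: [0.4, 0.1, -0.5]
gripper_width: -0.0001
finger_force: 0.0
```

Run:
```python
from h import *
s=bot.snapshot('scene'); t=bot.snapshot('top')
cv2.imwrite('pics/a8.png',np.hstack([sub(t,(295,140,80,100),5),sub(s,(120,170,80,100),5)]))
for n,i,c in(("top",t,(334.5,179)),("scene",s,(165.5,187))):
    b,cb,B=label(i,c); print(n,onplane(n,[b],.146)[0].round(4),rect(onplane(n,cb,.146),np.eye(3)[0],np.eye(3)[1])[1:])
go([.4836,-.307,.05],-7.6)
```

```text
top [ 0.5178 -0.1334  0.146 ] ([np.float32(36.487423), np.float32(72.599014)], np.float32(-8.076126))
scene [ 0.5222 -0.1319  0.146 ] ([np.float32(37.21345), np.float32(77.409805)], np.float32(-7.9902496))
t 42.3 at [ 0.4656 -0.4092  0.1992] phi 172.42 tz [ 0.028  0.003 -1.   ] turn 0.02 d [-0.03 10.27 14.99] F [-0.2 -0.5 -0.5] w -0.0001 j [-0.73  0.23  0.27  1.6   0.02 -0.6 ]
```

View pics/a8.png

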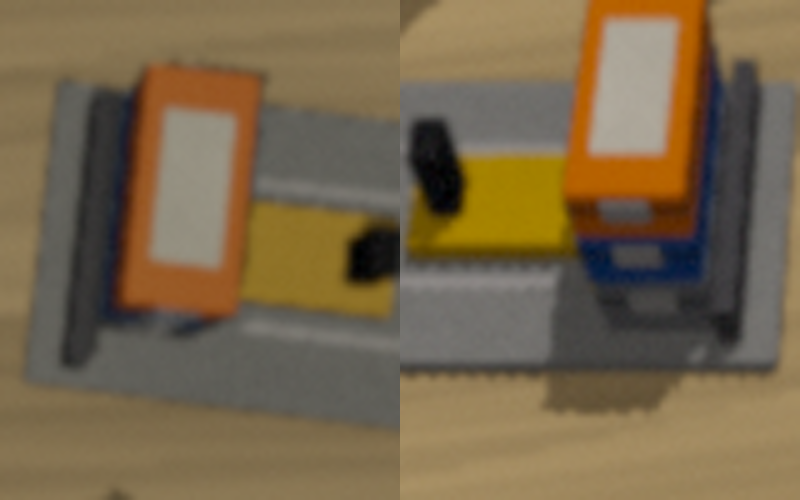

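The grey case is held against the fence by the stop, and the column is square with the robot clear of it. Handing in now.

```bash
python3 -c "
from rig import bot
print(bot.close_job())"
```

```text
the job is handed in; nothing more can be done
None
```

The job is handed in at about 42 s: blue is on grey and orange on blue, flush to within about 1–2 mm by camera, and the stop holds the grey case snug against the fence; the hand-in gave no verdict.

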